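# Click the plate keeper's stop into its notch

### The job

Push the wooden stop of the plate keeper along its rail towards the stack of plates, with the fingers against the flat back of its tall paddle, until its spring pin drops into the notch, and then let go and move clear. Only push it: do not pinch the paddle or touch or pull up the brass knob, do not force the stop on past the notch, and do not disturb the plates or the other crockery.

Things in the scene. Friction and masses are not known exactly. Their poses are not given: they have to be found in the camera images.
- board (a point): Centre of the top face of the plate keeper's fixed bamboo board (220 wide along its x, 420 long along its y, top 16 mm above the worktop). Its +y is the push direction, along the rail towards the plates; z is up. A 30 mm wide, 10 mm high aluminium rail runs along the middle of the board. All the points have the same axes
- notch (a point): Middle of the one notch, a 16 mm wide slot across the rail, level with the rail's top (26 mm above the worktop). It lies 45 mm from the board's centre, against the push direction. The stop's pin ends up over this point
- stop (a joint): How far (m) the wooden stop has slid towards the plates: 0 farthest from them (starts at 0 to 0.06), 0.125 seated in the notch, 0.150 end of travel. Steady drag 2 to 5 N, more if fast; it stays where left. Over the last 8 mm the pin sinks into the notch and the push force dips to almost nothing; then the pin blocks the stop and the force climbs steeply (about 10 N per mm). Stop there: under 25 N is safe
- push_point (a point): Where to push, along +y: middle of the flat back of the stop's upright paddle, at its end away from the plates; 76 mm above the worktop, moves with the stop. Paddle: 100 mm wide (x), 12 mm thick, its top 25 mm above this point, lower edge 48 mm below. The pin's axis is 32 mm ahead; a low fence (130 mm wide, top 73 mm above the worktop) has its front 67 mm ahead, 6 mm short of the plates when seated
- pin: Spring pin of the stop with its brass knob (22 mm across, 15 mm high), between paddle and fence, its near edge 21 mm ahead of the back of the paddle. Origin at the centre of the knob's top: 57 mm above notch (83 mm above the worktop) while the pin rides on the rail, 50.5 mm above it (6.5 mm lower) once it has dropped into the notch. The knob is not to be touched
- plate0: Plate 0 of the stack of four (0 lowest), 190 mm across, 9 mm a plate, lying on the board ahead of the stop; origin at the centre of its underside. Leave alone
- plate1: Plate 1 of the stack of four (0 lowest), 190 mm across, 9 mm a plate, lying on the board ahead of the stop; origin at the centre of its underside. Leave alone
- plate2: Plate 2 of the stack of four (0 lowest), 190 mm across, 9 mm a plate, lying on the board ahead of the stop; origin at the centre of its underside. Leave alone
- plate3: Plate 3 of the stack of four (0 lowest), 190 mm across, 9 mm a plate, lying on the board ahead of the stop; origin at the centre of its underside. Leave alone
- bowl: Bowl, 124 mm across and 55 mm high, standing on the plates; origin at the centre of its underside. Leave alone
- mug: Mug, 80 mm across and 95 mm high, on the worktop beside the board; origin at the centre of its underside. Leave alone
- jar: Lidded jar, 60 mm across and 90 mm high, on the worktop on the board's other side; origin at the centre of its underside. Leave alone

How it is judged:
By the outcome, as a careful person would: the job done as asked, in the order asked, and still so for the second after the job is handed in, with the robot touching nothing.
It also fails if it takes over 54 s, if anything falls off the work surface, if the arm or the gripper's body presses on something with over 40 N, if the wrist force passes 120 N, or if a joint passes its speed limit or range.

### The arm

A 6-joint arm with a two-finger parallel gripper is mounted at the origin on the work surface. World frame = base frame: x ahead of the robot, y to its left, z up, the work surface at z = 0. Lengths are in m, angles in rad, forces in N, time in s.
With the tool pointing down it reaches from about 0.325 to 0.85 m from the base axis. Payload 15.5 kg.
Tool frame: the origin (TCP) lies on the mounting face of the last link; the fingertips stand 191 mm ahead of it and the grasp point (between the pads) lies 172 mm ahead of it (r.nose_length is the distance from the TCP to the fingertips, in m); z points along the fingers, y is the line along which they close (so a half turn about z gives the same grasp; the last joint's range is limited). The gripper opens to 91 mm and grips with 3 to 60 N. Pads are 32 mm wide; open, the fingers measure 118 mm over their backs; the gripper's body (76 mm by 178 mm) begins 60 mm behind the grasp point.
Start: joints at [1.23, 0.494, 1.345, -0, 1.302, -0.096], TCP at [0.152, 0.606, 0.405] pointing down, gripper open.
Joint ranges: [-2.91, 2.91], [-0.82, 2.16], [0.22, 2.67], [-1.22, 4.37], [0.12, 2.79], [-3.08, 3.08]. Speed limits (rad/s): [1.89, 1.89, 2.57, 3.01, 3.01, 3.01].

### API

Orientations are given as a unit quaternion [w, x, y, z].
In Python, from cell import r gives the robot as it stands.
- The arm moves only by the tool arm_command, never from a script. Its argument "steps" is a list of rows, each an object of numbers: "tx", "ty", "tz": the shift along the tool's x, y, z in cm; "ax", "ay", "az": the turn, a rotation vector about the tool's x, y, z in degrees. In form: [{"tx": .., "ty": .., "tz": .., "ax": .., "ay": .., "az": ..}, ...]. A call has 1 to 20 rows; each row is the pose to reach, as a shift and turn from the pose commanded when the call began, along the tool's axes at that moment; what a row does not reach only later rows make up. A row lasts 1/10 s, in which the tool goes at most 50 mm and 8.59 degrees, less where a joint would pass 70% of its speed; a pose out of reach is approached as far as the arm can. A call with a gripper value outside its range is refused whole. "fingers" is the closure, from 0 (fully open) to 1 (shut), set as the call begins (left out, the last holds). The fingers move at their own pace and stop on an object; "grip_force" is the grip in N (left out, the last holds). Time passes only in rows, so rows that repeat a pose let the fingers close. It gives the time, the measured TCP pose, the force, the opening and the grip force at its end, in the units of the state.
- r.state(): the state, without advancing time (a new reading comes with each control period).
- r.read_camera(name): name is "scene" or "top"; returns a dict with "pixels" (480x640x3 uint8, red, green, blue), "fx", "fy", "cx", "cy" (pixels), "camera_from_world" (4x4, takes a point from world to camera coordinates). Camera axes: x right, y down, z forward; pixel columns grow to the right and rows downward; lengths in m; the calibration is good to about 2 mm. A picture is of the moment at which its call begins. There is no depth.
- r.close_job(): hands the job in; it is judged then, once.
The state is a dict: "t": time; "joint_positions": joint angles; "joint_velocities": joint speeds; "joint_efforts": joint torques, N m; "ee_pos": TCP position; "tcp_rot": TCP orientation; "force": force on the tool from outside, world axes, zero at the start; "wrist_torque": the same for the moment, N m; "opening": opening from 0.0 (shut) to 1.0 (fully open); "finger_force": force on a finger pad.
Only numpy, scipy, OpenCV 4.12 (cv2) and the standard library are available. Lean on these libraries where they do the work, as an engineer would, in place of code of your own. Each camera call takes 0.05 s, during which the arm holds its last target. There are 200 camera calls.

## Working session

There is one attempt and no reset: what is moved stays moved. The work goes in short steps, Python scripts to look and compute and a tool call to move; the robot and the scene stay as the last step left them, time stands still between calls to the robot, and variables do not carry over. Pictures are saved under pics/ and viewed, at most 10 in all, crops included, and the job is handed in when it is done.

Besides the shell and the picture viewer there is one more tool, called after "Call:" as a command line: name --argument value ..., lists and objects as JSON in quotes. arm_command: Moves the arm, as the interface text tells. Its arguments: {"type":"object","properties":{"steps":{"type":"array"},"fingers":{"type":"number"},"grip_force":{"type":"number"}},"required":["steps"]}

```bash
mkdir -p pics; python3 - <<'E'
from cell import r
import cv2,numpy as np
np.set_printoptions(precision=4,suppress=True)
for n in ("scene","top"):
    c=r.read_camera(n); cv2.imwrite(f"pics/{n}0.png",c["pixels"][:,:,::-1])
    print(n,c["fx"],c["fy"],c["cx"],c["cy"]);print(np.array(c["camera_from_world"]))
s=r.state();print(s["t"],s["ee_pos"],s["tcp_rot"],s["force"],s["opening"],r.nose_length)
E
```

```text
scene 512.9932560467479 512.9932560467479 312.7384444581216 246.60493628177858
[[ 0.7402  0.6723 -0.0099 -0.4076]
 [ 0.5102 -0.5712 -0.6429 -0.2439]
 [-0.4379  0.4708 -0.7659  1.0392]
 [ 0.      0.      0.      1.    ]]
top 562.4726604205531 562.4726604205531 314.1832124079281 247.83286302351783
[[ 0.0168 -0.9997 -0.0163  0.0012]
 [-0.9864 -0.0139 -0.1638  0.5442]
 [ 0.1635  0.0188 -0.9864  0.923 ]
 [ 0.      0.      0.      1.    ]]
0.1 [0.152  0.6061 0.4042] [-0.0001  0.1226  0.9925 -0.0006] [-0.8077  0.8119  0.8044] 1.0037176752851462 0.1908
```

View pics/scene0.png

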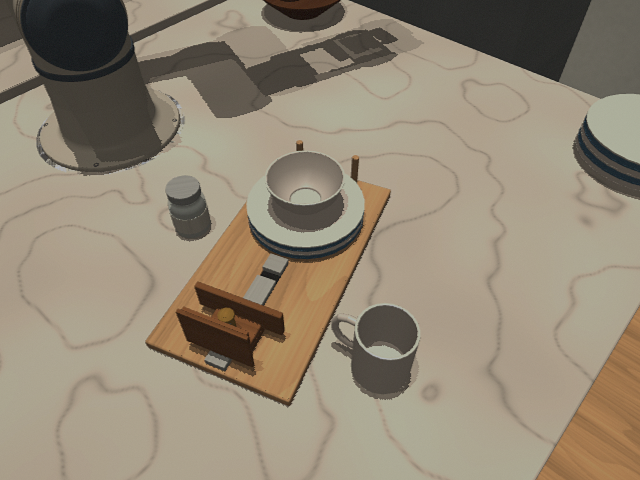

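View pics/top0.png

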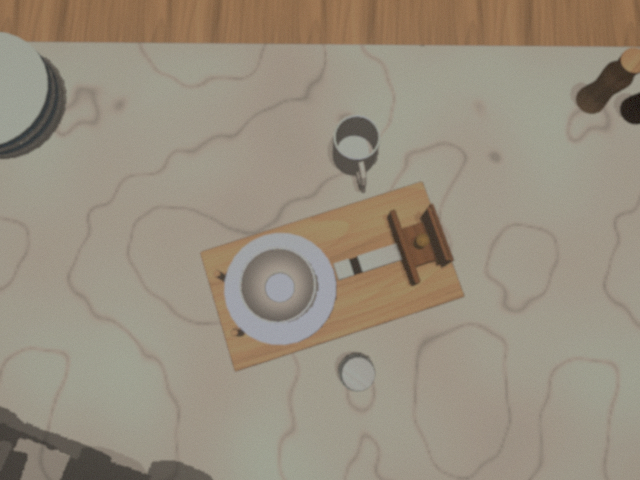

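The scene view shows the stop at the near end of the board, with its knob at about (226,315), and the mug and jar on either side. In the top view the board corners are at about (201,252), (424,182), (464,296) and (235,370). The knob is at about (421,242), the paddle at the right near (437,236), and the notch near (356,265).

```bash
cat > h.py <<'E'
import numpy as np,cv2
def ray(c,uv,z):
    T=np.array(c["camera_from_world"]);R,t=T[:3,:3],T[:3,3]
    d=R.T@np.array([(uv[0]-c["cx"])/c["fx"],(uv[1]-c["cy"])/c["fy"],1]);o=-R.T@t
    return o+d*(z-o[2])/d[2]
def proj(c,p):
    q=np.array(c["camera_from_world"])@np.append(p,1);return np.array([c["fx"]*q[0]/q[2]+c["cx"],c["fy"]*q[1]/q[2]+c["cy"]])
E
python3 - <<'E'
from cell import r
from h import *
np.set_printoptions(precision=4,suppress=True)
c=r.read_camera("top");im=c["pixels"][:,:,::-1].copy();hsv=cv2.cvtColor(im,cv2.COLOR_BGR2HSV)
m=cv2.inRange(hsv,(5,70,60),(25,255,255));m[:150]=0
m=cv2.morphologyEx(m,cv2.MORPH_CLOSE,np.ones((5,5)))
cs=max(cv2.findContours(m,0,2)[0],key=cv2.contourArea)
# wall of board: fit on world plane z=.016
w=np.array([ray(c,p[0],.016)[:2] for p in cs])
rc=cv2.minAreaRect((w*1000).astype(np.float32));print("rect",rc)
for uv in [(201,252),(424,182),(464,296),(235,370)]: print(ray(c,uv,.016))
print("notch",ray(c,(356,265.5),.026),"knob",ray(c,(421,242),.083))
cv2.imwrite("pics/crop.png",cv2.resize(im[170:310,330:480],None,fx=5,fy=4.2*5/4.2*.84,interpolation=2)[:600])
cv2.imwrite("pics/crop.png",cv2.resize(im[180:305,335:485],None,fx=4.8,fy=4.8,interpolation=2))
E
```

```text
rect ((504.09515380859375, -21.420318603515625), (218.6695556640625, 422.7201843261719), 18.754274368286133)
[0.5386 0.2111 0.016 ]
[ 0.6719 -0.1857  0.016 ]
[ 0.4676 -0.252   0.016 ]
[0.3346 0.1424 0.016 ]
notch [ 0.5171 -0.0635  0.026 ] knob [ 0.55   -0.1672  0.083 ]
```

View pics/crop.png

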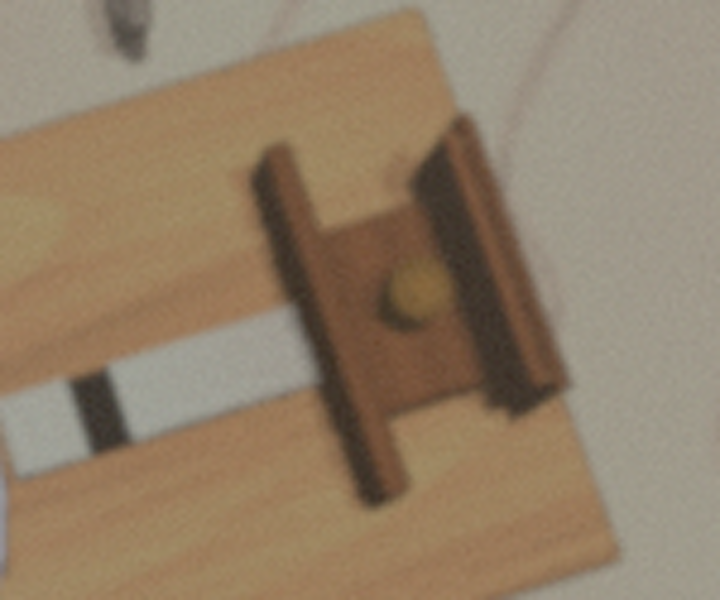

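The crop puts the paddle's back top edge between about (432,204) and (453,260) in full-image pixels. The measured notch matches the board centre minus 45 mm, and the board is yawed 18.7°. Next I move to a hover behind the paddle.

Call:
arm_command --steps '[{"tx":-3,"ty":-3.5,"az":8},{"tx":-6,"ty":-7,"az":16},{"tx":-9,"ty":-10.5,"az":24},{"tx":-12,"ty":-14,"az":32},{"tx":-15,"ty":-17.5,"az":40},{"tx":-18,"ty":-21,"az":48},{"tx":-21,"ty":-24.5,"az":57},{"tx":-24,"ty":-28,"az":57},{"tx":-27,"ty":-31.5,"az":57},{"tx":-30,"ty":-35,"az":57},{"tx":-33,"ty":-38.5,"az":57},{"tx":-36,"ty":-42,"az":57},{"tx":-39,"ty":-45.5,"az":57},{"tx":-42,"ty":-49,"az":57},{"tx":-45,"ty":-52.5,"az":57},{"tx":-48,"ty":-56,"az":57},{"tx":-51,"ty":-59.5,"az":57},{"tx":-54,"ty":-63,"az":57},{"tx":-58,"ty":-67.6,"az":57},{"tx":-62.6,"ty":-73,"az":57}]' --fingers 1 --grip_force 20

```text
invalid input at $.steps[0]: expected keys tx, ty, tz, ax, ay, az
```

```bash
python3 - <<'E'
from cell import r
from h import *
np.set_printoptions(precision=4,suppress=True)
from scipy.spatial.transform import Rotation as Ro
c=r.read_camera("top")
cv2.imwrite("pics/top1.png",c["pixels"][:,:,::-1])
a,b=ray(c,(432,204),.101),ray(c,(453.3,259.6),.101)
print("paddle top back",a,b,"mid",(a+b)/2,"len",np.linalg.norm(a-b))
s=r.state();q=s["tcp_rot"];R=Ro.from_quat([q[1],q[2],q[3],q[0]]).as_matrix()
print(s["t"],s["ee_pos"],s["force"],s["opening"]);print(R)
for p in ((.5632,-.1973,.076),): print("push pt rel tool",R.T@(np.array(p)-s["ee_pos"]),R.T@((a+b)/2-s["ee_pos"]))
E
```

```text
paddle top back [ 0.6102 -0.1829  0.101 ] [ 0.5188 -0.2154  0.101 ] mid [ 0.5645 -0.1992  0.101 ] len 0.09699792510334902
0.2 [0.1521 0.6062 0.4044] [ 1.1709  0.5968 -1.313 ] 1.0021335607634156
[[-0.9699  0.2433 -0.0002]
 [ 0.2433  0.9699 -0.0007]
 [ 0.0001 -0.0007 -1.    ]]
push pt rel tool [-0.5943 -0.679   0.3288] [-0.596  -0.6805  0.3038]
```

View pics/top1.png

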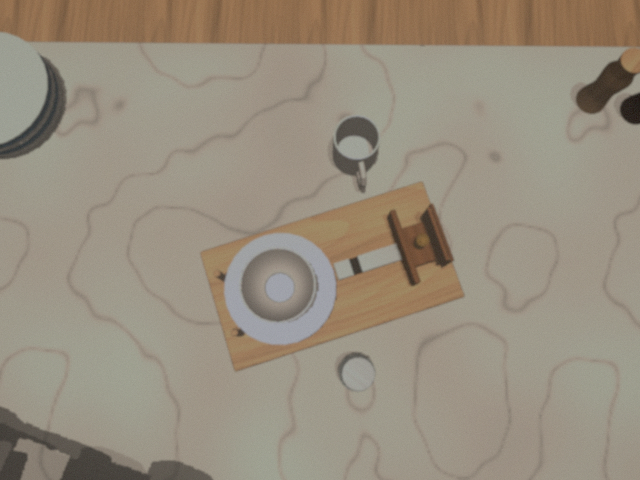

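The command was refused because every key is required, so nothing moved and the picture is unchanged. The paddle edge midpoint agrees with the knob-based push point to 2 mm. I'm resending the move with all keys.

Call:
arm_command --steps '[{"tx":-3,"ty":-3.5,"tz":0,"ax":0,"ay":0,"az":8},{"tx":-6,"ty":-7,"tz":0,"ax":0,"ay":0,"az":16},{"tx":-9,"ty":-10.5,"tz":0,"ax":0,"ay":0,"az":24},{"tx":-12,"ty":-14,"tz":0,"ax":0,"ay":0,"az":32},{"tx":-15,"ty":-17.5,"tz":0,"ax":0,"ay":0,"az":40},{"tx":-18,"ty":-21,"tz":0,"ax":0,"ay":0,"az":48},{"tx":-21,"ty":-24.5,"tz":0,"ax":0,"ay":0,"az":57},{"tx":-24,"ty":-28,"tz":0,"ax":0,"ay":0,"az":57},{"tx":-27,"ty":-31.5,"tz":0,"ax":0,"ay":0,"az":57},{"tx":-30,"ty":-35,"tz":0,"ax":0,"ay":0,"az":57},{"tx":-33,"ty":-38.5,"tz":0,"ax":0,"ay":0,"az":57},{"tx":-36,"ty":-42,"tz":0,"ax":0,"ay":0,"az":57},{"tx":-39,"ty":-45.5,"tz":0,"ax":0,"ay":0,"az":57},{"tx":-42,"ty":-49,"tz":0,"ax":0,"ay":0,"az":57},{"tx":-45,"ty":-52.5,"tz":0,"ax":0,"ay":0,"az":57},{"tx":-48,"ty":-56,"tz":0,"ax":0,"ay":0,"az":57},{"tx":-51,"ty":-59.5,"tz":0,"ax":0,"ay":0,"az":57},{"tx":-54,"ty":-63,"tz":0,"ax":0,"ay":0,"az":57},{"tx":-58,"ty":-67.6,"tz":0,"ax":0,"ay":0,"az":57},{"tx":-62.6,"ty":-73,"tz":0,"ax":0,"ay":0,"az":57}]' --fingers 1 --grip_force 20

```text
t: 2.2
ee_pos: [0.5679, -0.2276, 0.4046]
tcp_rot: [-0.0, 0.581, 0.814, 0.0]
force: [0.2, 0.8, -0.2]
opening: 0.006
finger_force: 0.0
```

```bash
cat > st.py <<'E'
from cell import r
from h import *
np.set_printoptions(precision=4,suppress=True)
from scipy.spatial.transform import Rotation as Ro
s=r.state();q=s["tcp_rot"];R=Ro.from_quat([q[1],q[2],q[3],q[0]]).as_matrix()
print(s["t"],s["ee_pos"],"F tool",R.T@s["force"],"open",s["opening"])
print("yaw toolx vs board y",np.degrees(np.arctan2(R[1,0],R[0,0]))-108.7,"tilt",R[2,2])
for n,p in (("push",(.5637,-.1980,.076)),("push seated",(.518+.0103,-.0638-.0303,.076))): print(n,R.T@(np.array(p)-s["ee_pos"]))
E
python3 st.py
```

```text
2.2 [ 0.5679 -0.2276  0.4046] F tool [0.674  0.4798 0.1794] open 0.005855710164566388
yaw toolx vs board y 0.20885476927242053 tilt -0.9999999903535353
push [0.0293 0.0056 0.3287]
push seated [0.1391 0.0058 0.3287]
```

Call:
arm_command --steps '[{"tx":0,"ty":0,"tz":0,"ax":0,"ay":0,"az":0},{"tx":0,"ty":0,"tz":0,"ax":0,"ay":0,"az":0},{"tx":0,"ty":0,"tz":0,"ax":0,"ay":0,"az":0},{"tx":0,"ty":0,"tz":3,"ax":0,"ay":0,"az":0},{"tx":0,"ty":0,"tz":6,"ax":0,"ay":0,"az":0},{"tx":0,"ty":0,"tz":8,"ax":0,"ay":0,"az":0},{"tx":0,"ty":0,"tz":8,"ax":0,"ay":0,"az":0},{"tx":0,"ty":0,"tz":8,"ax":0,"ay":0,"az":0}]'

```text
t: 3.0
ee_pos: [0.5674, -0.2248, 0.3255]
tcp_rot: [-0.0, 0.581, 0.814, 0.0]
force: [-0.4, -0.2, 0.5]
opening: 0.005
finger_force: 0.0
```

```bash
python3 st.py; python3 -c "
from cell import r
import cv2
cv2.imwrite('pics/s2.png',r.read_camera('scene')['pixels'][:,:,::-1])"
```

```text
3.0 [ 0.5674 -0.2248  0.3255] F tool [-0.1101 -0.4467 -0.4725] open 0.004734877414473486
yaw toolx vs board y 0.2724132471691405 tilt -0.9999999982049612
push [0.0266 0.0052 0.2495]
push seated [0.1363 0.0055 0.2495]
```

View pics/s2.png

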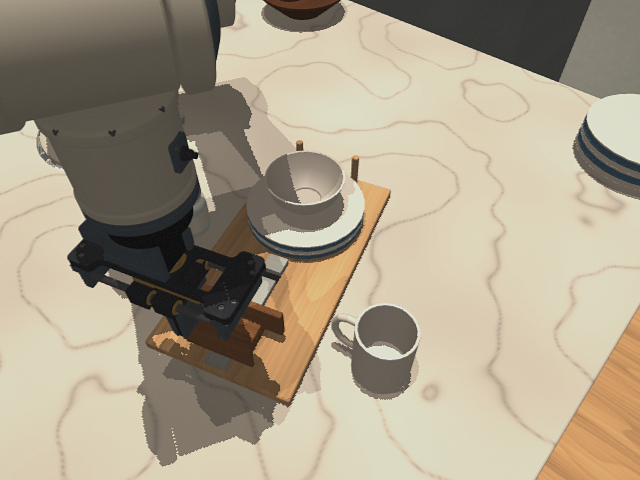

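The scene view shows the gripper above the stop, because the first move stopped about 3 cm short. I'll back off along tool −x before descending.

Call:
arm_command --steps '[{"tx":-2,"ty":0.5,"tz":0,"ax":0,"ay":0,"az":-0.3},{"tx":-4,"ty":0.5,"tz":0,"ax":0,"ay":0,"az":-0.3},{"tx":-4,"ty":0.5,"tz":0,"ax":0,"ay":0,"az":-0.3},{"tx":-4,"ty":0.5,"tz":0,"ax":0,"ay":0,"az":-0.3},{"tx":-4,"ty":0.5,"tz":2,"ax":0,"ay":0,"az":-0.3},{"tx":-4,"ty":0.5,"tz":4,"ax":0,"ay":0,"az":-0.3},{"tx":-4,"ty":0.5,"tz":6,"ax":0,"ay":0,"az":-0.3},{"tx":-4,"ty":0.5,"tz":7.3,"ax":0,"ay":0,"az":-0.3},{"tx":-4,"ty":0.5,"tz":7.3,"ax":0,"ay":0,"az":-0.3},{"tx":-4,"ty":0.5,"tz":7.3,"ax":0,"ay":0,"az":-0.3}]'

```text
t: 4.05
ee_pos: [0.5853, -0.2617, 0.2524]
tcp_rot: [0.0, 0.579, 0.815, 0.0]
force: [-0.4, 0.0, 0.6]
opening: 0.007
finger_force: 0.0
```

```bash
python3 st.py; python3 -c "
from cell import r
import cv2
cv2.imwrite('pics/s3.png',r.read_camera('scene')['pixels'][:,:,::-1])"
```

```text
4.05 [ 0.5853 -0.2617  0.2524] F tool [ 0.1563 -0.3594 -0.5682] open 0.007345159473055672
yaw toolx vs board y 0.5327705346920908 tilt -0.9999999037401129
push [0.0673 0.0005 0.1764]
push seated [0.177  0.0013 0.1764]
```

View pics/s3.png

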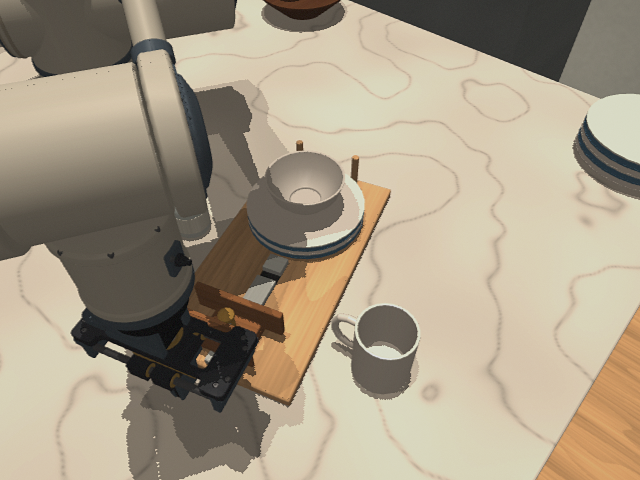

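The fingers are now down behind the paddle, about 5 cm from contact. I'm starting the push.

Call:
arm_command --steps '[{"tx":1.5,"ty":0,"tz":0,"ax":0,"ay":0,"az":0.5},{"tx":3,"ty":0,"tz":0,"ax":0,"ay":0,"az":0.5},{"tx":4,"ty":0,"tz":0,"ax":0,"ay":0,"az":0.5},{"tx":4.4,"ty":0,"tz":0,"ax":0,"ay":0,"az":0.5},{"tx":4.7,"ty":0,"tz":0,"ax":0,"ay":0,"az":0.5},{"tx":5,"ty":0,"tz":0,"ax":0,"ay":0,"az":0.5},{"tx":5.3,"ty":0,"tz":0,"ax":0,"ay":0,"az":0.5},{"tx":5.6,"ty":0,"tz":0,"ax":0,"ay":0,"az":0.5},{"tx":5.9,"ty":0,"tz":0,"ax":0,"ay":0,"az":0.5},{"tx":6.2,"ty":0,"tz":0,"ax":0,"ay":0,"az":0.5}]'

```text
t: 5.1
ee_pos: [0.5652, -0.2042, 0.252]
tcp_rot: [0.001, 0.583, 0.813, -0.0]
force: [1.2, -6.3, 0.2]
opening: 0.007
finger_force: 3.6
```

```bash
python3 st.py
```

```text
5.1 [ 0.5652 -0.2042  0.252 ] F tool [-6.3719 -0.866  -0.1856] open 0.006533098852129413
yaw toolx vs board y 0.005951329898763902 tilt -0.9999972427532028
push [0.0067 0.0004 0.176 ]
push seated [0.1165 0.0002 0.1758]
```

Contact is made at about 6 N. I'll continue to about 2 cm short of the notch.

Call:
arm_command --steps '[{"tx":0.4,"ty":0,"tz":0,"ax":0,"ay":0,"az":0},{"tx":0.8,"ty":0,"tz":0,"ax":0,"ay":0,"az":0},{"tx":1.2,"ty":0,"tz":0,"ax":0,"ay":0,"az":0},{"tx":1.6,"ty":0,"tz":0,"ax":0,"ay":0,"az":0},{"tx":2,"ty":0,"tz":0,"ax":0,"ay":0,"az":0},{"tx":2.4,"ty":0,"tz":0,"ax":0,"ay":0,"az":0},{"tx":2.8,"ty":0,"tz":0,"ax":0,"ay":0,"az":0},{"tx":3.2,"ty":0,"tz":0,"ax":0,"ay":0,"az":0},{"tx":3.6,"ty":0,"tz":0,"ax":0,"ay":0,"az":0},{"tx":4,"ty":0,"tz":0,"ax":0,"ay":0,"az":0},{"tx":4.4,"ty":0,"tz":0,"ax":0,"ay":0,"az":0},{"tx":4.8,"ty":0,"tz":0,"ax":0,"ay":0,"az":0},{"tx":5.2,"ty":0,"tz":0,"ax":0,"ay":0,"az":0},{"tx":5.6,"ty":0,"tz":0,"ax":0,"ay":0,"az":0},{"tx":6,"ty":0,"tz":0,"ax":0,"ay":0,"az":0},{"tx":6.4,"ty":0,"tz":0,"ax":0,"ay":0,"az":0},{"tx":6.8,"ty":0,"tz":0,"ax":0,"ay":0,"az":0},{"tx":7.2,"ty":0,"tz":0,"ax":0,"ay":0,"az":0},{"tx":7.5,"ty":0,"tz":0,"ax":0,"ay":0,"az":0},{"tx":7.8,"ty":0,"tz":0,"ax":0,"ay":0,"az":0}]'

```text
t: 7.1
ee_pos: [0.54, -0.1301, 0.252]
tcp_rot: [0.001, 0.583, 0.813, -0.0]
force: [-1.3, -8.5, 1.6]
opening: 0.005
finger_force: 3.6
```

```bash
python3 st.py; python3 -c "
from cell import r
import cv2
c=r.read_camera('scene')['pixels'][130:370,140:460,::-1]
cv2.imwrite('pics/s4.png',cv2.resize(c,None,fx=2.5,fy=2.5,interpolation=2))"
```

```text
7.1 [ 0.54   -0.1301  0.252 ] F tool [-7.6655 -3.9785 -1.6306] open 0.00540337711151956
yaw toolx vs board y 0.020582385433797867 tilt -0.9999984558044324
push [-0.0716  0.0006  0.1761]
push seated [0.0382 0.0005 0.1759]
```

View pics/s4.png

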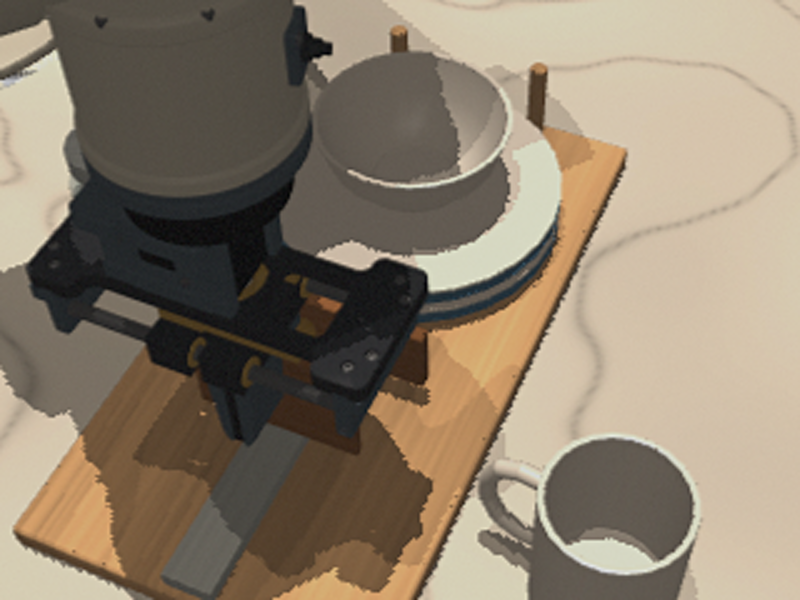

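The fingers are against the paddle and the fence is still clear of the plates, with about 2 cm left to go. I'll push slower from here.

Call:
arm_command --steps '[{"tx":0.2,"ty":0,"tz":0,"ax":0,"ay":0,"az":0},{"tx":0.4,"ty":0,"tz":0,"ax":0,"ay":0,"az":0},{"tx":0.6,"ty":0,"tz":0,"ax":0,"ay":0,"az":0},{"tx":0.8,"ty":0,"tz":0,"ax":0,"ay":0,"az":0},{"tx":0.9,"ty":0,"tz":0,"ax":0,"ay":0,"az":0},{"tx":1.0,"ty":0,"tz":0,"ax":0,"ay":0,"az":0}]'

```text
t: 7.75
ee_pos: [0.5368, -0.1206, 0.2519]
tcp_rot: [0.001, 0.583, 0.813, -0.0]
force: [-2.1, -7.7, 2.5]
opening: 0.007
finger_force: 3.4
```

Call:
arm_command --steps '[{"tx":0.1,"ty":0,"tz":0,"ax":0,"ay":0,"az":0},{"tx":0.2,"ty":0,"tz":0,"ax":0,"ay":0,"az":0},{"tx":0.3,"ty":0,"tz":0,"ax":0,"ay":0,"az":0}]'

```text
t: 8.05
ee_pos: [0.5358, -0.1178, 0.2519]
tcp_rot: [0.001, 0.583, 0.813, -0.0]
force: [-1.0, -8.0, 1.9]
opening: 0.008
finger_force: 3.4
```

Call:
arm_command --steps '[{"tx":0.1,"ty":0,"tz":0,"ax":0,"ay":0,"az":0},{"tx":0.2,"ty":0,"tz":0,"ax":0,"ay":0,"az":0}]'

```text
t: 8.25
ee_pos: [0.5351, -0.1158, 0.2519]
tcp_rot: [0.001, 0.583, 0.813, -0.0]
force: [-1.2, -6.3, 1.8]
opening: 0.003
finger_force: 3.0
```

Call:
arm_command --steps '[{"tx":0.1,"ty":0,"tz":0,"ax":0,"ay":0,"az":0},{"tx":0.2,"ty":0,"tz":0,"ax":0,"ay":0,"az":0}]'

```text
t: 8.45
ee_pos: [0.5345, -0.1138, 0.2519]
tcp_rot: [0.001, 0.583, 0.813, -0.0]
force: [-0.7, -5.6, 2.2]
opening: 0.003
finger_force: 2.3
```

Call:
arm_command --steps '[{"tx":0.1,"ty":0,"tz":0,"ax":0,"ay":0,"az":0},{"tx":0.1,"ty":0,"tz":0,"ax":0,"ay":0,"az":0}]'

```text
t: 8.65
ee_pos: [0.5341, -0.1126, 0.2518]
tcp_rot: [0.0, 0.583, 0.813, 0.0]
force: [-0.8, -1.7, 0.9]
opening: 0.006
finger_force: 1.1
```

Call:
arm_command --steps '[{"tx":0.1,"ty":0,"tz":0,"ax":0,"ay":0,"az":0},{"tx":0.1,"ty":0,"tz":0,"ax":0,"ay":0,"az":0}]'

```text
t: 8.85
ee_pos: [0.5336, -0.1113, 0.2517]
tcp_rot: [-0.0, 0.583, 0.813, 0.0]
force: [-0.3, 0.1, -0.3]
opening: 0.01
finger_force: 0.2
```

The force has dipped to nearly zero, so the pin is sinking into the notch. I'll creep forward to the stop.

Call:
arm_command --steps '[{"tx":0.1,"ty":0,"tz":0,"ax":0,"ay":0,"az":0},{"tx":0.1,"ty":0,"tz":0,"ax":0,"ay":0,"az":0}]'

```text
t: 9.05
ee_pos: [0.5332, -0.1102, 0.2516]
tcp_rot: [-0.0, 0.583, 0.813, 0.0]
force: [0.1, 0.3, 0.2]
opening: 0.002
finger_force: 0.0
```

Call:
arm_command --steps '[{"tx":0.1,"ty":0,"tz":0,"ax":0,"ay":0,"az":0},{"tx":0.1,"ty":0,"tz":0,"ax":0,"ay":0,"az":0}]'

```text
t: 9.25
ee_pos: [0.5329, -0.1094, 0.2517]
tcp_rot: [-0.0, 0.583, 0.813, -0.0]
force: [-0.5, -0.5, -0.6]
opening: 0.006
finger_force: 0.4
```

Call:
arm_command --steps '[{"tx":0.05,"ty":0,"tz":0,"ax":0,"ay":0,"az":0},{"tx":0.1,"ty":0,"tz":0,"ax":0,"ay":0,"az":0},{"tx":0.1,"ty":0,"tz":0,"ax":0,"ay":0,"az":0}]'

```text
t: 9.55
ee_pos: [0.5326, -0.1086, 0.2517]
tcp_rot: [0.0, 0.583, 0.813, -0.0]
force: [0.3, -4.2, -2.8]
opening: 0.007
finger_force: 1.9
```

Call:
arm_command --steps '[{"tx":0.05,"ty":0,"tz":0,"ax":0,"ay":0,"az":0},{"tx":0.05,"ty":0,"tz":0,"ax":0,"ay":0,"az":0}]'

```text
t: 9.75
ee_pos: [0.5325, -0.1082, 0.2517]
tcp_rot: [0.0, 0.583, 0.813, -0.0]
force: [0.1, -4.9, -3.6]
opening: 0.002
finger_force: 2.4
```

Call:
arm_command --steps '[{"tx":0.05,"ty":0,"tz":0,"ax":0,"ay":0,"az":0},{"tx":0.05,"ty":0,"tz":0,"ax":0,"ay":0,"az":0}]'

```text
t: 9.95
ee_pos: [0.5324, -0.1078, 0.2517]
tcp_rot: [0.0, 0.583, 0.813, -0.0]
force: [-0.1, -5.4, -4.0]
opening: 0.007
finger_force: 3.1
```

Call:
arm_command --steps '[{"tx":0.05,"ty":0,"tz":0,"ax":0,"ay":0,"az":0},{"tx":0.05,"ty":0,"tz":0,"ax":0,"ay":0,"az":0}]'

```text
t: 10.15
ee_pos: [0.5323, -0.1075, 0.2517]
tcp_rot: [0.0, 0.583, 0.813, -0.0]
force: [0.5, -8.2, -3.7]
opening: 0.006
finger_force: 4.1
```

Call:
arm_command --steps '[{"tx":0.05,"ty":0,"tz":0,"ax":0,"ay":0,"az":0},{"tx":0.05,"ty":0,"tz":0,"ax":0,"ay":0,"az":0}]'

```text
t: 10.35
ee_pos: [0.5321, -0.1072, 0.2517]
tcp_rot: [0.0, 0.583, 0.813, -0.0]
force: [-0.1, -10.6, -4.0]
opening: 0.006
finger_force: 5.1
```

Call:
arm_command --steps '[{"tx":0.04,"ty":0,"tz":0,"ax":0,"ay":0,"az":0},{"tx":0.04,"ty":0,"tz":0,"ax":0,"ay":0,"az":0}]'

```text
t: 10.55
ee_pos: [0.5321, -0.1069, 0.2518]
tcp_rot: [0.001, 0.583, 0.813, -0.0]
force: [0.2, -13.4, -4.4]
opening: 0.004
finger_force: 6.0
```

The force climbs steeply to about 13 N, so the pin is seated and blocking. I'll back off straight, then rise.

Call:
arm_command --steps '[{"tx":-0.5,"ty":0,"tz":0,"ax":0,"ay":0,"az":0},{"tx":-2,"ty":0,"tz":0,"ax":0,"ay":0,"az":0},{"tx":-4,"ty":0,"tz":0,"ax":0,"ay":0,"az":0},{"tx":-7,"ty":0,"tz":0,"ax":0,"ay":0,"az":0},{"tx":-10,"ty":0,"tz":0,"ax":0,"ay":0,"az":0},{"tx":-12,"ty":0,"tz":-2,"ax":0,"ay":0,"az":0},{"tx":-14,"ty":0,"tz":-5,"ax":0,"ay":0,"az":0},{"tx":-16,"ty":0,"tz":-8,"ax":0,"ay":0,"az":0},{"tx":-18,"ty":0,"tz":-11,"ax":0,"ay":0,"az":0},{"tx":-20,"ty":0,"tz":-13,"ax":0,"ay":0,"az":0},{"tx":-20,"ty":0,"tz":-13,"ax":0,"ay":0,"az":0},{"tx":-20,"ty":0,"tz":-13,"ax":0,"ay":0,"az":0},{"tx":-20,"ty":0,"tz":-13,"ax":0,"ay":0,"az":0}]'

```text
t: 11.85
ee_pos: [0.5956, -0.2957, 0.3805]
tcp_rot: [-0.001, 0.583, 0.813, 0.0]
force: [0.0, -0.4, -0.7]
opening: 0.006
finger_force: 0.0
```

```bash
python3 - <<'E'
from cell import r
from h import *
np.set_printoptions(precision=4,suppress=True)
ims=[]
for n,(a,b,cc,d) in (("scene",(130,430,140,460)),("top",(100,400,190,510))):
    c=r.read_camera(n);im=c["pixels"][:,:,::-1].copy();ims.append(cv2.resize(im[a:b,cc:d],(400,375),interpolation=2))
    for z in (.083,.0765): print(n,z,proj(c,(.518,-.0638,z)),(proj(c,(.518,-.0638,z))-[cc,a])*1.25)
cv2.imwrite("pics/f.png",np.hstack(ims));print(r.state()["force"],r.state()["t"])
E
```

```text
scene 0.083 [264.288  249.1064] [155.36   148.8831]
scene 0.0765 [264.667  252.0515] [155.8338 152.5644]
top 0.083 [358.184  260.3248] [210.23  200.406]
top 0.0765 [357.945 260.882] [209.9313 201.1025]
[0.061  0.8995 0.3808] 11.95
```

View pics/f.png

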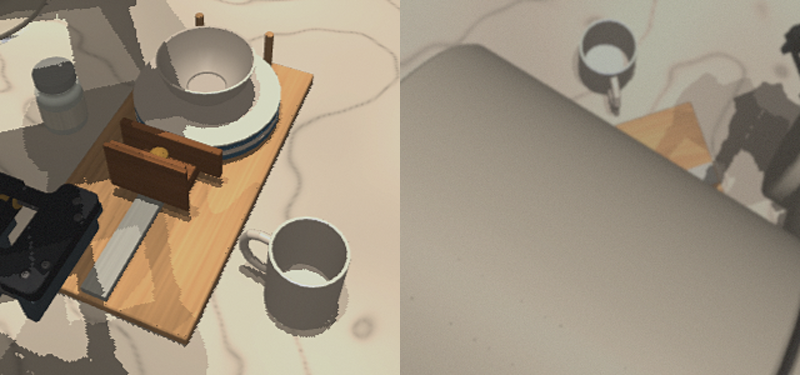

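The view shows the stop near the plates with its knob at about (160,152) in the left crop, and the crockery undisturbed. The arm hides the top view. I'll check the knob's centroid numerically.

```bash
python3 - <<'E'
from cell import r
from h import *
np.set_printoptions(precision=4,suppress=True)
c=r.read_camera("scene");yb=np.array([-.3206,.9472]);xb=np.array([.9472,.3206])
i0=cv2.imread("pics/scene0.png");i1=c["pixels"][:,:,::-1].copy()
for im,(u,v),zs in ((i0,(226,315),(.083,)),(i1,(268,252),(.083,.0765))):
    h=cv2.cvtColor(im,cv2.COLOR_BGR2HSV);w=h[v-16:v+16,u-16:u+16]
    m=cv2.inRange(w,(14,150,90),(30,255,255))
    n,l,s,ce=cv2.connectedComponentsWithStats(m);k=1+np.argmax(s[1:,4]);x,y,ww,hh,A=s[k]
    p=(u-16+x+ww/2-.5,v-16+y+ww*.38)  # centre of top ellipse: from top edge and width (view 50deg elev)
    print("box",u-16+x,v-16+y,ww,hh,A,p)
    for z in zs:
        d=ray(c,p,z)[:2]-[.518,-.0638];print(z,"along",d@yb,"across",d@xb)
E
```

```text
box 217 308 17 15 195 (np.float64(225.0), np.float64(314.46))
0.083 along -0.11568507402449577 across 0.0031881209752775597
box 260 247 15 10 96 (np.float64(267.0), np.float64(252.7))
0.083 along -0.004328336889089394 across 0.006443711501139426
0.0765 along 0.00023442176665832622 across 0.0035663223542769804
```

With the lowered-knob height, the pin sits 0.2 mm from the notch along the rail. Its across-rail offset matches the earlier view only at that height, so the pin has dropped.

```bash
python3 -c "
from cell import r
print(r.close_job())"
```

```text
the job is handed in; nothing more can be done
None
```

The stop is seated in the notch: the push force dipped to almost nothing, then climbed to about 13 N. The knob measures 0.2 mm from the notch along the rail at its dropped height, the arm is clear, the crockery looks undisturbed, and I handed the job in at about 12 s.

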